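# Shut and screw down a pickle press full of lemons

## Task

The pickle press has been filled with lemons: push its one open side clip shut so that it hooks over the lid, and only then screw the press down by pushing the wings of the green knob round clockwise with a fingertip, stroke after stroke, until the knob sits fully down on the lid and the plate is held on the lemons. Only push: do not pinch or grip the knob or the clip between the fingers, leave the other clip shut, and leave the things standing round about where they are.

Things in the scene. Friction and masses are not known exactly. Their poses are not given: they have to be found in the camera images.
- press: clear plastic pickle press with white lid, 108 x 176 mm, standing firmly on suction feet: it does not move. Origin: centre of its underside; y along its long side towards the open clip, z up. The clips are at its ends, y = +95 mm (open) and -95 mm (shut)
- lid_centre (a point): centre of the flat top of the lid, 98 mm above the worktop; axes as the press. Lid 116 x 184 mm. In its middle stands a round boss: radius 27 mm at the foot, 22 mm at its top, 8 mm high
- wing_knob (a joint): green wing knob on the upright screw in the middle of the lid: 0 = screwed right up, grows as it turns clockwise seen from above; 15.71 rad (2.5 turns) = fully down, collar seated on the boss, a hard stop. Goes down 8 mm a turn; 1.3 to 2.2 turns remain at the start. Needs about 2 N at the wing ends and stays where it is left
- knob_top (a point): on the knob's axis, level with its wing tops; turns and sinks with it (138 mm above the worktop when fully down). x along one wing, the other is opposite (-x), z up. Each wing reaches from the hub (radius 12 mm) to 39 mm from the axis, 8 to 9 mm thick (along y), 24 mm high. Under the wings a round collar, radius 21 mm, 23 to 32 mm below this point
- open_clip (a joint): green clip at the press's +y end: 0 = upright and hooked over the lid (hard stop), grows as it leans outwards (away from the lid); 0.5 to 0.9 rad at the start. Light friction, about 1.5 N at its end; it stays where it is left
- open_clip_end (a point): middle of the free upper end of the open clip, a plate 60 mm wide (along the press's x), 5 mm thick, 50 mm from its pivot pin to this end. The pin is at y = 95 mm, z = 52 mm of the press. Axes turn with the clip: z from pin to end, y out of its outer face. A 7 mm hook at the end points inwards over the lid
- other_clip (a joint): the same clip at the press's -y end, already shut: 0 = hooked over the lid, grows outwards
- press_plate: white pressing plate 86 x 152 x 5 mm inside the press, carried by the screw on a spring (700 N/m); origin: centre of its underside. It meets the lemons about one turn before the knob is down, and the spring then presses on them with about 7 N when the knob is fully down
- lemon_a: yellow lemon, 71 x 53 x 51 mm, lying inside the press under the plate; origin: its underside as placed
- lemon_b: yellow lemon, 71 x 53 x 51 mm, lying inside the press under the plate; origin: its underside as placed
- lemon_c: yellow lemon, 71 x 53 x 51 mm, lying inside the press under the plate; origin: its underside as placed
- white_bowl: bystander, to be left alone: white ribbed bowl, 151 mm across, 56 mm high; origin: centre of its underside
- garlic: bystander, to be left alone: garlic bulb, 53 mm; origin: centre of its underside
- spare_lemon: bystander, to be left alone: spare lemon on the worktop, 71 x 53 x 51 mm; origin: centre of its underside
- spice_jar: bystander, to be left alone: spice jar with red cap, 45 mm across, 106 mm high; origin: centre of its underside
- pepper_mill: bystander, to be left alone: wooden pepper mill, 58 mm across, 170 mm high; origin: centre of its underside
- salt_tub: bystander, to be left alone: pale lidded canister, 113 mm across, 114 mm high; origin: centre of its underside

How it is judged (in metres and radians):
On the way, in this order (a step that is already met when the one before it is completed fails the run):
1. the open clip is pushed shut before the screw is tightened (value of joint each of open_clip, other_clip below 0.12 rad and value of joint wing_knob below 8.79648 rad), for 0.2 s.
2. the knob is screwed down until the plate bears on the lemons, with both clips shut (value of joint each of open_clip, other_clip below 0.12 rad and contact force between press_plate and anything else above 3 N), for 0.2 s.
At the end, for the whole second after the job is handed in: Both clips are shut (within 0.12 rad of hooked), the wing knob is fully down (within 0.35 rad of its stop, which is less than half a millimetre) and at rest, and the sprung plate presses on the lemons with more than 3 N (all of step 2 and value of joint wing_knob above 15.358 rad and velocity of joint wing_knob between -0.1 and 0.1 rad/s); the robot touches nothing.
It fails at once if the wing knob is taken between the fingers instead of being pushed (x of the grasp point in the frame of knob_top between -0.04 and 0.04 m and y of the grasp point in the frame of knob_top between -0.005 and 0.005 m and z of the grasp point in the frame of knob_top between -0.035 and 0.014 m).
It fails at once if the clip is taken between the fingers instead of being pushed (x of the grasp point in the frame of open_clip_end between -0.034 and 0.034 m and y of the grasp point in the frame of open_clip_end between -0.005 and 0.005 m and z of the grasp point in the frame of open_clip_end between -0.05 and -0.002 m).
It fails at once if the other clip is knocked open (value of joint other_clip above 0.3 rad).
It fails at once if a bystander is picked up, knocked or moved by more than 25 mm (distance of any of white_bowl, garlic, spare_lemon, spice_jar, pepper_mill, salt_tub from where it was at the start of the episode above 0.025 m).
It also fails if it takes over 72 s, if anything falls off the work surface, if the arm or the gripper's body presses on something with over 40 N, if the wrist force passes 120 N, or if a joint passes its speed limit or range.

## Robot

A 6-joint arm with a two-finger parallel gripper is mounted at the origin on a cart in front of the work surface, level with it; the furniture and walls round the work are solid. World frame = base frame: x ahead of the robot, y to its left, z up, the work surface at z = 0. Lengths are in mm, angles in degrees, forces in N, time in s.
With the tool pointing down it reaches from about 300 to 850 mm from the base axis. Payload 4.2 kg.
Tool frame: the origin (TCP) lies at the very end of the fingers, on their centre line; the grasp point (between the pads) lies 19 mm behind it (env.grip_point_offset is the distance from the TCP to the grasp point, in mm); z points along the fingers, y is the line along which they close (so a half turn about z gives the same grasp; the last joint's range is limited). The gripper opens to 91 mm and grips with 3 to 60 N. Pads are 32 mm wide; open, the fingers measure 118 mm over their backs; the gripper's body (76 mm by 178 mm) begins 60 mm behind the grasp point.
Start: joints at [74.943, 18.312, 89.639, -0, 72.044, -1.146], TCP at [138.244, 558.153, 182.576] pointing down, gripper open.
Joint ranges: [-177.97, 177.97], [-48.28, 115.42], [12.27, 149.76], [-77.06, 257.06], [2.81, 150.46], [-146.56, 146.56]. Speed limits (degrees/s): [147.25, 147.25, 180, 180, 180, 180].

## Interface

Orientations are given as [roll, pitch, yaw] about the fixed x, y, z axes, in that order (R = Rz(yaw) Ry(pitch) Rx(roll)).
In Python, from workcell import env gives the robot as it stands. The module is installed in compiled form; this text tells all that it offers.
- The arm moves only by the tool arm_command, never from a script. Its argument "rows" is a list of rows, each an object with "delta_pos": the shift along the tool's x, y, z in mm, a list of three; "roll": the turn about the tool's z in units of 5 degrees (1.0 is 5 degrees); "jaw": the opening in per cent of the stroke, from 0 (shut) to 100 (fully open). A call has 1 to 20 rows; each row is the pose to reach, as a shift and turn from the pose commanded when the call began, along the tool's axes at that moment; what a row does not reach only later rows make up. A row lasts 1/12 s, in which the tool goes at most 41.7 mm and 7.16 degrees, less where a joint would pass 70% of its speed; a pose out of reach is approached as far as the arm can. A call with a gripper value outside its range is refused whole. The fingers move at their own pace and stop on an object; "squeeze" is the grip in N (left out, the last holds). Time passes only in rows, so rows that repeat a pose let the fingers close. It gives the time, the measured TCP pose, the force, the opening and the grip force at its end, in the units of the state.
- env.state(): the state, without advancing time (a new reading comes with each control period).
- env.grab_frame(name): name is "side" or "top"; returns a dict with "img" (420x560x3 uint8, blue, green, red), "z_map" (420x560 float32, mm along the optical axis (not along the pixel's ray), 0 where there is no reading), "fov_y" (degrees; the focal length in pixels is half the picture's height over the tangent of half this angle, whatever the lens; pixels are square), "cx", "cy" (the principal point, pixels), "dist" ([k1, k2, p1, p2, k3] as OpenCV has them; the pictures are not rectified), "R" (3x3) and "t" (3): a world point X has camera coordinates R X + t. Camera axes: x right, y down, z forward; pixel columns grow to the right and rows downward; lengths in mm; the calibration is good to about 2 mm. A picture is of the moment at which its call begins.
- env.job_done(): hands the job in; it is judged then, once.
The state is a dict: "time_s": time; "qpos": joint angles; "qvel": joint speeds; "effort": joint torques, N m; "ee_pos": TCP position; "ee_rot": TCP orientation; "force": force on the tool from outside, world axes, zero at the start; "torque": the same for the moment, N m; "gripper_width": finger opening in mm; "gripper_force": force on a finger pad.
Only numpy, scipy, OpenCV 4.12 (cv2) and the standard library are available. Lean on these libraries where they do the work, as an engineer would, in place of code of your own. Each camera call takes 0.05 s, during which the arm holds its last target. There are 200 camera calls.

## Working session

There is one attempt and no reset: what is moved stays moved. The work goes in short steps, Python scripts to look and compute and a tool call to move; the robot and the scene stay as the last step left them, time stands still between calls to the robot, and variables do not carry over. Pictures are saved under pics/ and viewed, at most 10 in all, crops included, and the job is handed in when it is done.

Besides the shell and the picture viewer there is one more tool, called after "Emit:" in YAML: its name, and indented under it one key for each argument. arm_command: Moves the arm, as the interface text tells. Its arguments: {"type":"object","properties":{"rows":{"type":"array"},"squeeze":{"type":"number"}},"required":["rows"]}

```bash
mkdir -p pics; cat > h.py <<'E'
import numpy as np, cv2
from workcell import env
def cam(f):
    h=f["img"].shape[0]; F=h/2/np.tan(np.radians(f["fov_y"])/2)
    return np.array([[F,0,f["cx"]],[0,F,f["cy"]],[0,0,1]]),np.array(f["dist"],float),np.array(f["R"]),np.array(f["t"])
def pts(f,uv,z=None):
    """pixels -> world by z_map, or on plane z"""
    K,d,R,t=cam(f); uv=np.asarray(uv,float).reshape(-1,2)
    n=cv2.undistortPoints(uv[:,None],K,d)[:,0]; r=np.c_[n,np.ones(len(n))]
    if z is None:
        zz=f["z_map"][uv[:,1].astype(int),uv[:,0].astype(int)]
        return (r*zz[:,None]-t)@R
    C=-R.T@t; w=r@R
    return C+w*((z-C[2])/w[:,2])[:,None]
def proj(f,X):
    K,d,R,t=cam(f); return cv2.projectPoints(np.asarray(X,float).reshape(-1,1,3),cv2.Rodrigues(R)[0],t,K,d)[0][:,0]
def green(f):
    hsv=cv2.cvtColor(f["img"],cv2.COLOR_BGR2HSV)
    return cv2.inRange(hsv,(38,70,40),(90,255,255))
E
python3 - <<'E'
from h import *
s=env.state(); print({k:np.round(v,2).tolist() for k,v in s.items()})
for n in("side","top"):
    f=env.grab_frame(n); cv2.imwrite(f"pics/{n}0.png",f["img"]); np.save(f"{n}0.npy",f,allow_pickle=True)
    R,t=np.array(f["R"]),np.array(f["t"]); print(n,np.round(-R.T@t),np.round(R,2).tolist(),f["fov_y"])
    m=green(f); k,l,st,c=cv2.connectedComponentsWithStats(m)
    for i in range(1,k):
        if st[i,4]>60:
            v,u=np.nonzero(l==i); g=f["z_map"][v,u]>0; P=pts(f,np.c_[u,v][g])
            print(st[i],np.round(np.median(P,0)),np.round(np.percentile(P,[3,97],axis=0)).tolist())
E
```

```text
{'time_s': 0.0, 'qpos': [74.94, 18.35, 89.71, -0.0, 72.04, -1.15], 'qvel': [0.06, 0.08, -0.14, -0.03, 0.11, 0.01], 'effort': [-0.0, -41.25, -23.2, 0.07, 0.05, -0.0], 'ee_pos': [138.11, 557.58, 181.72], 'ee_rot': [-179.9, -0.0, 166.09], 'force': [0.05, 0.07, -0.29], 'torque': [0.05, 0.02, -0.01], 'gripper_force': 0.0, 'gripper_width': 91.21}
side [ 353.  645. 1154.] [[-0.91, -0.41, -0.01], [-0.34, 0.77, -0.54], [0.23, -0.49, -0.84]] 54.13909448104641
[300 206  20  11  97] [553.   6. 100.] [[522.0, -65.0, -5.0], [599.0, 16.0, 105.0]]
[288 221  19  19 167] [550. 109. 141.] [[519.0, 90.0, 122.0], [578.0, 119.0, 149.0]]
[268 266  24  14 179] [555. 218.  86.] [[526.0, 191.0, -4.0], [589.0, 228.0, 98.0]]
[  0 306  17   9  62] [1053.  611.  238.] [[1046.0, 608.0, 214.0], [1066.0, 615.0, 262.0]]
top [ 448.   32. 1156.] [[0.01, -1.0, -0.01], [-0.99, -0.01, -0.16], [0.16, 0.02, -0.99]] 56.81935800368896
[ 63   0  32  50 306] [1048.  572.  291.] [[1042.0, 562.0, 206.0], [1095.0, 602.0, 334.0]]
[252 222  16  27 214] [549. 102. 142.] [[521.0, 86.0, 121.0], [578.0, 121.0, 149.0]]
[214 224  14  23 276] [553. 217.  77.] [[525.0, 203.0, 13.0], [591.0, 231.0, 99.0]]
[292 227   6  24 129] [549.  11. 101.] [[519.0, 0.0, -3.0], [580.0, 17.0, 106.0]]
```

View pics/side0.png

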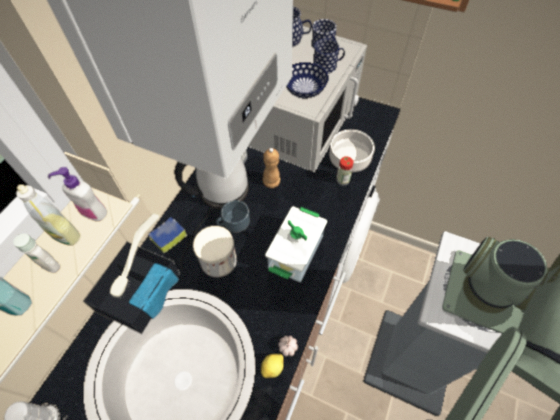

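View pics/top0.png

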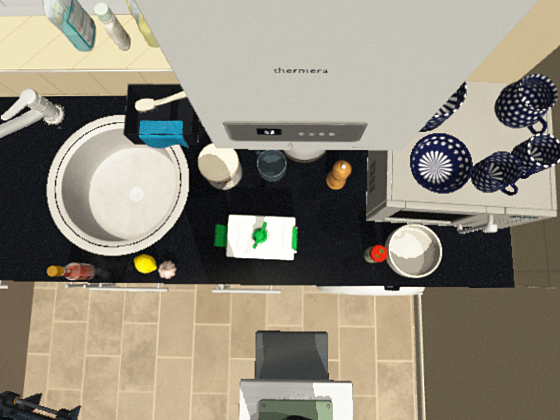

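The side view shows the press at about (296,245), with the open clip at (280,272) and the knob at (298,231). In the top view the press is at (260,237), the open clip at (220,235) on the +y side, the knob at (260,236), and a cooker hood lies behind at larger x. Next I'll measure these more precisely.

```bash
python3 - <<'E'
from h import *
for n in("top","side"):
    f=np.load(f"{n}0.npy",allow_pickle=True).item()
    v,u=np.mgrid[0:420,0:560]; uv=np.c_[u.ravel(),v.ravel()]
    P=pts(f,uv); ok=f["z_map"].ravel()>0; img=f["img"].reshape(-1,3).astype(int)
    G=green(f).ravel()>0
    box=(abs(P[:,0]-550)<110)&(abs(P[:,1]-110)<140)&ok
    lid=box&(abs(P[:,2]-98)<6)&(img.min(1)>110)
    m=(lid.reshape(420,560)*255).astype(np.uint8); m=cv2.morphologyEx(m,cv2.MORPH_CLOSE,np.ones((15,15)))
    c=max(cv2.findContours(m,0,2)[0],key=cv2.contourArea)[:,0]
    W=pts(f,c,98)[:,:2].astype(np.float32); r=cv2.minAreaRect(W); print(n,"lid",r,"z",np.median(P[lid,2]))
    k=box&G&(np.hypot(P[:,0]-550,P[:,1]-105)<50)
    zt=np.percentile(P[k,2],95); top=k&(P[:,2]>zt-6)
    q=P[top]; print(n,"knob z",np.percentile(P[k,2],[50,80,90,95,99]).round(1),"n",top.sum())
    W=pts(f,uv[top],zt)[:,:2]; (cx,cy),(w,h),a=cv2.minAreaRect(W.astype(np.float32)); 
    print("rect",cx,cy,w,h,a,"pca",np.degrees(cv2.PCACompute(W.astype(np.float32),None)[1][0]@np.array([1,1j]) and np.angle(cv2.PCACompute(W.astype(np.float32),None)[1][0]@np.array([1,1j]))))
    o=box&G&(P[:,1]>185)&(P[:,2]>20); q=P[o]
    for lo in range(20,110,10):
        s=q[(q[:,2]>=lo)&(q[:,2]<lo+10)]
        if len(s): print(lo,len(s),s.mean(0).round(1),"y",s[:,1].min().round(),s[:,1].max().round())
    if n=="top":
        print("hood",[ (x,y,P[y*560+x].round().tolist()) for x,y in [(235,110),(300,110),(270,140),(210,110)]])
        print("obj",[ (x,y,P[y*560+x].round().tolist()) for x,y in [(220,152),(340,168),(376,253),(145,263),(167,270),(412,230),(270,160)]])
    im=f["img"]; x0,y0=(200,200) if n=="top" else (250,190)
    cv2.imwrite(f"pics/{n}crop.png",cv2.resize(im[y0:y0+100,x0:x0+120],None,fx=5,fy=5,interpolation=cv2.INTER_CUBIC))
E
```

```text
top lid ((548.683349609375, 103.87760925292969), (182.95806884765625, 115.49168395996094), 88.07994079589844) z 97.45544417862683
top knob z [142.3 146.1 147.5 148.3 150.5] n 106
rect 549.6814575195312 102.87747192382812 22.96399688720703 70.78897094726562 52.47297286987305 pca -23.259629541588605
50 17 [545.9 204.3  58.6] y 202.0 209.0
60 66 [553.9 207.7  65.3] y 201.0 218.0
70 76 [552.5 215.4  75.6] y 208.0 225.0
80 34 [552.6 221.7  83.4] y 218.0 231.0
90 69 [551.9 225.4  95.6] y 198.0 231.0
100 3 [571.6 223.6 100.5] y 223.0 225.0
hood [(235, 110, [701.0, 114.0, 585.0]), (300, 110, [701.0, 13.0, 587.0]), (270, 140, [698.0, 65.0, 457.0]), (210, 110, [700.0, 153.0, 586.0])]
obj [(220, 152, [784.0, 220.0, 113.0]), (340, 168, [728.0, -108.0, 158.0]), (376, 253, [508.0, -210.0, 105.0]), (145, 263, [475.0, 435.0, 47.0]), (167, 270, [456.0, 373.0, 40.0]), (412, 230, [582.0, -340.0, 9.0]), (270, 160, [795.0, 85.0, 5.0])]
side lid ((549.4364624023438, 103.30439758300781), (186.40603637695312, 115.62696838378906), 88.15705108642578) z 97.0741914683086
side knob z [140.8 144.9 146.4 147.9 149.8] n 75
rect 549.3885498046875 104.75428771972656 19.274520874023438 73.96133422851562 63.93495559692383 pca -23.981625778347084
40 2 [556.9 188.9  47.1] y 188.0 189.0
50 30 [555.1 195.5  55.8] y 191.0 199.0
60 26 [553.7 203.5  64.9] y 199.0 208.0
70 8 [536.7 210.2  72.8] y 207.0 218.0
80 10 [558.9 225.7  88. ] y 222.0 228.0
90 80 [553.6 223.9  95.1] y 218.0 230.0
100 1 [555.3 223.  101.1] y 223.0 223.0
```

View pics/topcrop.png

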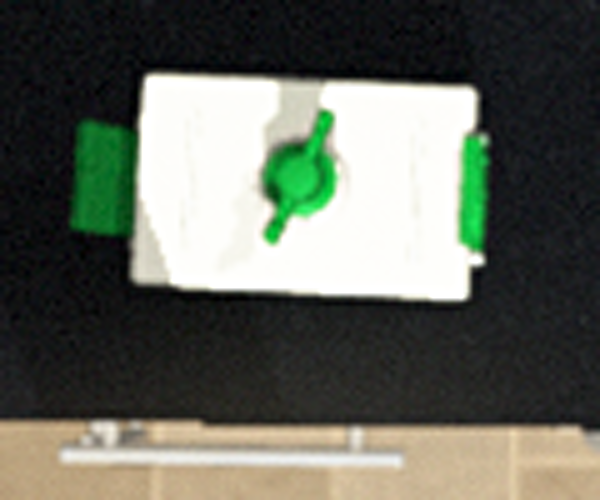

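View pics/sidecrop.png

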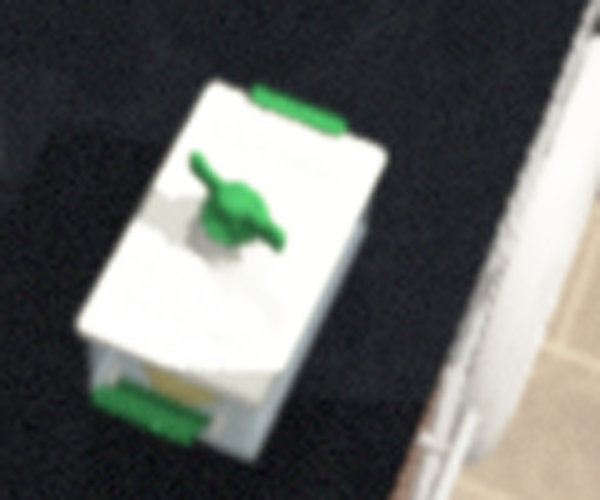

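The top crop shows the lid tilted about 2°, the knob wings running from (323,120) to (272,237), and the open clip leaning out at (103,178). The side crop agrees, with the open clip at (150,410).

My estimates:

| Item | Value |
|---|---|
| Press centre | (549, 104), yaw -2° |
| Knob top | z ≈ 149.5 |
| Wing angle | -23.5° |
| Turns left | about 1.4 |
| Clip end | y ≈ 230 |

I'll shut the jaw and move to a point outside the clip at yaw 90.

Emit:
arm_command:
  rows:
    - {"delta_pos":[-20,-8,0],"roll":1,"jaw":0}
    - {"delta_pos":[-50,-20,0],"roll":2,"jaw":0}
    - {"delta_pos":[-85,-34,0],"roll":3,"jaw":0}
    - {"delta_pos":[-120,-48,0],"roll":4,"jaw":0}
    - {"delta_pos":[-155,-62,0],"roll":5,"jaw":0}
    - {"delta_pos":[-190,-76,0],"roll":6,"jaw":0}
    - {"delta_pos":[-225,-90,0],"roll":7,"jaw":0}
    - {"delta_pos":[-260,-104,0],"roll":8,"jaw":0}
    - {"delta_pos":[-295,-118,0],"roll":9,"jaw":0}
    - {"delta_pos":[-330,-132,0],"roll":10,"jaw":0}
    - {"delta_pos":[-365,-146,0],"roll":11,"jaw":0}
    - {"delta_pos":[-400,-160,0],"roll":12,"jaw":0}
    - {"delta_pos":[-435,-174,0],"roll":13,"jaw":0}
    - {"delta_pos":[-460,-184,0],"roll":14,"jaw":0}
    - {"delta_pos":[-472,-188,0],"roll":15.2,"jaw":0}
    - {"delta_pos":[-472,-188,0],"roll":15.2,"jaw":0}
    - {"delta_pos":[-472,-188,0],"roll":15.2,"jaw":0}
    - {"delta_pos":[-472,-188,0],"roll":15.2,"jaw":0}

```text
time_s: 1.6
ee_pos: [550.1, 262.7, 182.2]
ee_rot: [-179.9, -0.0, 90.2]
force: [0.8, 0.2, 0.1]
gripper_width: 0.7
gripper_force: 0.0
```

Emit:
arm_command:
  rows:
    - {"delta_pos":[0,0,20],"roll":0,"jaw":0}
    - {"delta_pos":[0,0,50],"roll":0,"jaw":0}
    - {"delta_pos":[0,0,80],"roll":0,"jaw":0}
    - {"delta_pos":[0,0,95],"roll":0,"jaw":0}
    - {"delta_pos":[0,0,97],"roll":0,"jaw":0}
    - {"delta_pos":[-6,0,97],"roll":0,"jaw":0}
    - {"delta_pos":[-12,0,97],"roll":0,"jaw":0}
    - {"delta_pos":[-18,0,97],"roll":0,"jaw":0}
    - {"delta_pos":[-24,0,97],"roll":0,"jaw":0}
    - {"delta_pos":[-29,0,97],"roll":0,"jaw":0}
    - {"delta_pos":[-34,0,97],"roll":0,"jaw":0}
    - {"delta_pos":[-38,0,97],"roll":0,"jaw":0}
    - {"delta_pos":[-41,0,97],"roll":0,"jaw":0}
    - {"delta_pos":[-43,0,97],"roll":0,"jaw":0}
    - {"delta_pos":[-43,0,97],"roll":0,"jaw":0}

```text
time_s: 2.85
ee_pos: [551.3, 218.8, 85.5]
ee_rot: [-180.0, -0.0, 90.1]
force: [0.4, -0.5, 0.3]
gripper_width: 0.4
gripper_force: 0.0
```

```bash
python3 - <<'E'
from h import *
f=env.grab_frame("top"); s=env.grab_frame("side")
a=cv2.resize(f["img"][190:290,190:310],None,fx=3.3,fy=4,interpolation=cv2.INTER_CUBIC)
b=cv2.resize(s["img"][190:290,240:360],None,fx=3.3,fy=4,interpolation=cv2.INTER_CUBIC)
cv2.imwrite("pics/c1.png",np.hstack([a,b]))
E
```

```text
(no output)
```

View pics/c1.png

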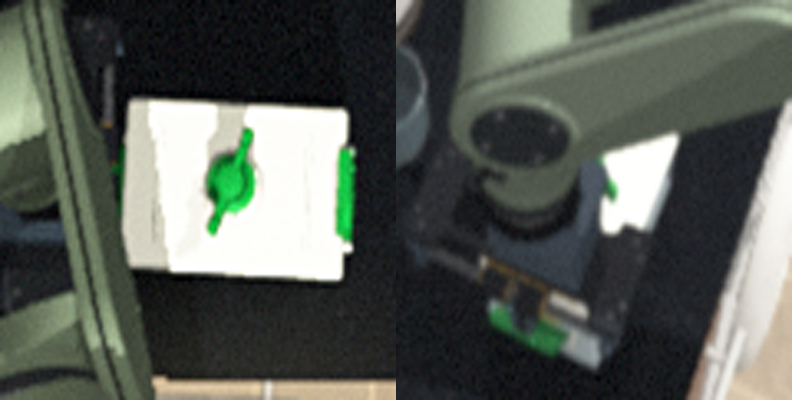

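The top half shows a sliver of clip still outside the lid at (120,180). The side half shows it still leaning at (530,330), so I'll keep pushing and watch the force.

Emit:
arm_command:
  rows:
    - {"delta_pos":[-3,0,0],"roll":0,"jaw":0}
    - {"delta_pos":[-6,0,0],"roll":0,"jaw":0}
    - {"delta_pos":[-8,0,0],"roll":0,"jaw":0}
    - {"delta_pos":[-8,0,0],"roll":0,"jaw":0}

```text
time_s: 3.28
ee_pos: [551.2, 210.8, 85.5]
ee_rot: [-180.0, 0.0, 90.1]
force: [0.2, 0.0, -0.0]
gripper_width: 0.3
gripper_force: 0.0
```

```bash
python3 - <<'E'
from h import *
s=env.grab_frame("side"); f=env.grab_frame("top")
for n,q in(("side",s),("top",f)):
    k,l,st,c=cv2.connectedComponentsWithStats(green(q))
    for i in range(1,k):
        if st[i,4]>12 and 200<c[i,0]<330 and 180<c[i,1]<310:
            v,u=np.nonzero(l==i); P=pts(q,np.c_[u,v]); print(n,st[i],np.percentile(P,[10,50,90],axis=0).round().tolist())
a=cv2.resize(s["img"][250:300,250:310],None,fx=12,fy=12,interpolation=cv2.INTER_CUBIC); cv2.imwrite("pics/c2.png",a)
E
```

```text
side [303 235   4   5  14] [[501.0, 114.0, 142.0], [518.0, 118.0, 148.0], [523.0, 191.0, 286.0]]
side [268 266  24  14 162] [[529.0, 194.0, 3.0], [550.0, 222.0, 92.0], [580.0, 228.0, 100.0]]
top [252 222  16  27 214] [[532.0, 89.0, 123.0], [549.0, 102.0, 142.0], [568.0, 116.0, 147.0]]
top [292 227   6  23 128] [[525.0, 1.0, -1.0], [549.0, 11.0, 102.0], [573.0, 17.0, 105.0]]
```

View pics/c2.png

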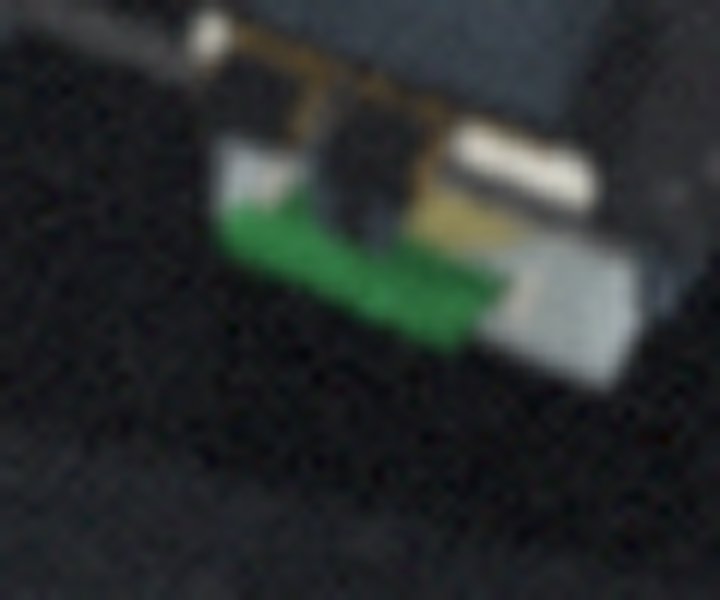

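This crop shows the finger (370,200) over a clip (350,280) that hasn't moved. I need to check the lean and where the fingertip is against the pictures.

```bash
python3 - <<'E'
from h import *
S=np.load("side0.npy",allow_pickle=True).item(); T=np.load("top0.npy",allow_pickle=True).item()
print("tip",proj(S,[551.2,210.8,85.5]).round(1))
y=np.radians(-1.9); ex=np.array([np.cos(y),np.sin(y),0]); ey=np.array([-np.sin(y),np.cos(y),0]); o=np.array([549,103.7,0])
for n,f in(("top",T),("side",S)):
    m=green(f); v,u=np.nonzero(m[215:285,205:293 if n=="side" else 230]); 
    if n=="side": k=v+215>258; v,u=v[k],u[k]
    print(n,"mask",u.min()+205,u.max()+205,v.min()+215,v.max()+215)
    for q in(.5,.6,.7,.8,.9):
        pp=[]
        for x in(-30,30):
            for (d,r) in((2.5,50),(-2.5,50),(-9.5,50),(2.5,0)):
                yy=95+r*np.sin(q)+d*np.cos(q); z=52+r*np.cos(q)-d*np.sin(q); pp.append(o+ex*x+ey*yy+[0,0,z])
        p=proj(f,pp); print(q,"end outer",pp[0][1:].round(),p[[0,4]].round(1).tolist(),"hook",p[[2,6]].round(1).tolist(),"pin",p[[3,7]].round(1).tolist())
E
```

```text
tip [[281.2 270.2]]
top mask 214 227 224 246
0.5 end outer [226.  95.] [[215.6, 245.9], [217.1, 224.2]] hook [[219.0, 245.9], [220.6, 224.1]] pin [[226.7, 247.4], [228.1, 226.5]]
0.6 end outer [230.  92.] [[214.3, 245.9], [215.8, 224.2]] hook [[217.4, 245.9], [219.0, 224.1]] pin [[226.8, 247.4], [228.2, 226.5]]
0.7 end outer [234.  89.] [[213.1, 245.9], [214.7, 224.3]] hook [[215.9, 245.8], [217.5, 224.1]] pin [[226.8, 247.4], [228.2, 226.5]]
0.8 end outer [237.  85.] [[212.1, 245.9], [213.7, 224.4]] hook [[214.5, 245.8], [216.1, 224.1]] pin [[226.9, 247.4], [228.3, 226.5]]
0.9 end outer [240.  81.] [[211.2, 246.0], [212.8, 224.5]] hook [[213.3, 245.9], [214.9, 224.2]] pin [[227.0, 247.4], [228.4, 226.5]]
side mask 268 291 266 279
0.5 end outer [226.  95.] [[288.3, 277.2], [268.9, 268.5]] hook [[289.9, 273.2], [270.5, 264.5]] pin [[291.7, 276.3], [273.0, 267.9]]
0.6 end outer [230.  92.] [[287.6, 278.9], [268.2, 270.1]] hook [[289.2, 274.9], [269.8, 266.2]] pin [[291.7, 276.3], [273.1, 267.9]]
0.7 end outer [234.  89.] [[287.0, 280.5], [267.7, 271.8]] hook [[288.5, 276.6], [269.1, 267.9]] pin [[291.7, 276.2], [273.1, 267.9]]
0.8 end outer [237.  85.] [[286.5, 282.1], [267.1, 273.3]] hook [[287.8, 278.3], [268.4, 269.6]] pin [[291.8, 276.2], [273.1, 267.9]]
0.9 end outer [240.  81.] [[286.0, 283.6], [266.7, 274.8]] hook [[287.2, 280.0], [267.8, 271.2]] pin [[291.8, 276.2], [273.1, 267.8]]
```

The lean is about 0.6 rad with the outer end at (230, 92). The tip projects to (281,270), just inside the hook, so it must have cut the corner over the clip's end. I'll lift, go further out, descend fully and check, then push.

Emit:
arm_command:
  rows:
    - {"delta_pos":[0,0,-15],"roll":0,"jaw":0}
    - {"delta_pos":[0,0,-35],"roll":0,"jaw":0}
    - {"delta_pos":[0,0,-45],"roll":0,"jaw":0}
    - {"delta_pos":[0,0,-45],"roll":0,"jaw":0}
    - {"delta_pos":[20,0,-45],"roll":0,"jaw":0}
    - {"delta_pos":[50,0,-45],"roll":0,"jaw":0}
    - {"delta_pos":[70,0,-45],"roll":0,"jaw":0}
    - {"delta_pos":[70,0,-45],"roll":0,"jaw":0}
    - {"delta_pos":[70,0,-45],"roll":0,"jaw":0}
    - {"delta_pos":[70,0,-30],"roll":0,"jaw":0}
    - {"delta_pos":[70,0,-10],"roll":0,"jaw":0}
    - {"delta_pos":[70,0,5],"roll":0,"jaw":0}
    - {"delta_pos":[70,0,5],"roll":0,"jaw":0}
    - {"delta_pos":[70,0,5],"roll":0,"jaw":0}

```text
time_s: 4.55
ee_pos: [550.5, 279.9, 79.7]
ee_rot: [-179.9, 0.1, 90.0]
force: [0.2, -0.4, 0.2]
gripper_width: 0.1
gripper_force: 0.0
```

```bash
cat > clip.py <<'E'
from h import *
s=env.grab_frame("side"); f=env.grab_frame("top"); print(env.state()["ee_pos"].__repr__())
for n,q in(("side",s),("top",f)):
    k,l,st,c=cv2.connectedComponentsWithStats(green(q))
    for i in range(1,k):
        if st[i,4]>8 and 200<c[i,0]<330 and 180<c[i,1]<310:
            v,u=np.nonzero(l==i); P=pts(q,np.c_[u,v]); print(n,st[i],np.percentile(P,[10,50,90],axis=0).round().tolist())
E
python3 clip.py
```

```text
array([551.87952242, 280.90931962,  81.48555752])
side [300 207  20  10  87] [[523.0, -62.0, -3.0], [550.0, 7.0, 101.0], [573.0, 15.0, 106.0]]
side [288 221   4   3   9] [[576.0, 89.0, 144.0], [578.0, 90.0, 147.0], [582.0, 93.0, 148.0]]
top [252 222  16  27 215] [[533.0, 89.0, 123.0], [549.0, 101.0, 142.0], [569.0, 116.0, 148.0]]
top [214 224  14  24 281] [[528.0, 205.0, 62.0], [553.0, 217.0, 76.0], [578.0, 228.0, 97.0]]
top [292 227   6  23 128] [[524.0, 0.0, -1.0], [547.0, 11.0, 102.0], [573.0, 17.0, 105.0]]
```

Emit:
arm_command:
  rows:
    - {"delta_pos":[-8,0,0],"roll":0,"jaw":0}
    - {"delta_pos":[-16,0,0],"roll":0,"jaw":0}
    - {"delta_pos":[-24,0,0],"roll":0,"jaw":0}
    - {"delta_pos":[-32,0,0],"roll":0,"jaw":0}
    - {"delta_pos":[-40,0,0],"roll":0,"jaw":0}
    - {"delta_pos":[-46,0,0],"roll":0,"jaw":0}
    - {"delta_pos":[-50,0,0],"roll":0,"jaw":0}
    - {"delta_pos":[-50,0,0],"roll":0,"jaw":0}

```text
time_s: 5.32
ee_pos: [551.2, 230.2, 80.6]
ee_rot: [-180.0, 0.0, 90.0]
force: [0.4, 0.3, -0.2]
gripper_width: 0.3
gripper_force: 0.0
```

```bash
python3 clip.py
```

```text
array([551.3491135 , 231.13973263,  80.56644432])
side [301 233   6   7  24] [[481.0, 111.0, 139.0], [522.0, 117.0, 147.0], [530.0, 262.0, 431.0]]
side [280 273  10   7  45] [[518.0, 196.0, 1.0], [532.0, 225.0, 95.0], [543.0, 263.0, 204.0]]
top [252 222  16  27 215] [[533.0, 89.0, 123.0], [549.0, 102.0, 142.0], [568.0, 116.0, 148.0]]
top [219 225   9  22 142] [[530.0, 203.0, 59.0], [553.0, 208.0, 69.0], [578.0, 215.0, 77.0]]
top [292 227   6  23 126] [[524.0, 1.0, 0.0], [549.0, 11.0, 102.0], [573.0, 17.0, 105.0]]
```

Emit:
arm_command:
  rows:
    - {"delta_pos":[-4,0,0],"roll":0,"jaw":0}
    - {"delta_pos":[-8,0,0],"roll":0,"jaw":0}
    - {"delta_pos":[-12,0,0],"roll":0,"jaw":0}
    - {"delta_pos":[-12,0,0],"roll":0,"jaw":0}

```text
time_s: 5.75
ee_pos: [551.1, 218.5, 80.5]
ee_rot: [-180.0, 0.0, 90.1]
force: [0.5, 0.5, -0.3]
gripper_width: 0.4
gripper_force: 0.0
```

```bash
python3 clip.py; python3 - <<'E'
from h import *
s=env.grab_frame("side"); f=env.grab_frame("top")
a=cv2.resize(f["img"][210:260,205:265],None,fx=6.6,fy=8,interpolation=cv2.INTER_CUBIC)
b=cv2.resize(s["img"][250:300,250:310],None,fx=6.6,fy=8,interpolation=cv2.INTER_CUBIC)
cv2.imwrite("pics/c3.png",np.hstack([a,b]))
E
```

```text
array([551.28863395, 219.06927879,  80.56296624])
side [304 235   3   5  12] [[502.0, 115.0, 139.0], [519.0, 118.0, 147.0], [522.0, 179.0, 268.0]]
side [268 266  24  13 138] [[528.0, 194.0, -0.0], [546.0, 223.0, 91.0], [581.0, 235.0, 120.0]]
top [252 222  16  27 216] [[532.0, 89.0, 123.0], [549.0, 101.0, 143.0], [569.0, 116.0, 148.0]]
top [223 226   5  18  28] [[541.0, 201.0, 58.0], [562.0, 203.0, 62.0], [576.0, 207.0, 68.0]]
top [292 227   6  23 128] [[524.0, 0.0, -2.0], [549.0, 11.0, 101.0], [573.0, 17.0, 105.0]]
```

View pics/c3.png

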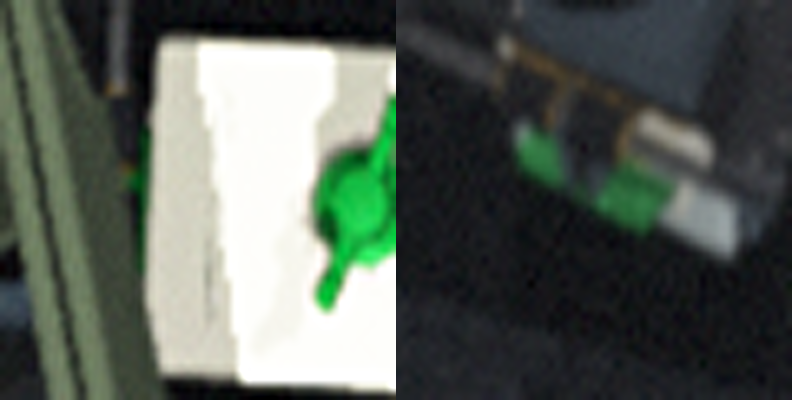

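In the top half the arm hides the clip. The side half shows the finger down to (580,185), in front of an apparently unmoved green clip at (540,150) and (640,195). Depth readings along the finger and clip should settle where each one is.

```bash
python3 - <<'E'
from h import *
s=env.grab_frame("side"); g=green(s)
S0=np.load("side0.npy",allow_pickle=True).item()
for u in (272,276,279,282,286):
    uv=[(u,v) for v in range(262,284,2)]; P=pts(s,uv); P0=pts(S0,uv)
    print(u,[(v,int(g[v,u]>0),p.round().astype(int).tolist(),p0.round().astype(int).tolist()[1:]) for (u,v),p,p0 in zip(uv,P,P0)])
print(proj(s,env.state()["ee_pos"]))
E
```

```text
272 [(262, 0, [557, 252, 214], [187, 59]), (264, 0, [556, 256, 211], [191, 55]), (266, 1, [555, 258, 204], [198, 56]), (268, 1, [575, 220, 98], [221, 99]), (270, 1, [574, 224, 93], [225, 95]), (272, 1, [572, 228, 89], [228, 89]), (274, 0, [588, 198, -1], [199, 1]), (276, 0, [584, 205, 1], [204, -2]), (278, 0, [582, 211, 0], [211, 0]), (280, 0, [579, 217, 1], [216, -2]), (282, 0, [577, 221, -3], [222, 1])]
276 [(262, 0, [554, 235, 184], [186, 68]), (264, 0, [547, 252, 211], [189, 61]), (266, 0, [544, 257, 212], [192, 54]), (268, 0, [545, 256, 198], [201, 62]), (270, 0, [556, 233, 128], [221, 98]), (272, 0, [555, 236, 123], [223, 90]), (274, 1, [577, 193, -3], [194, 1]), (276, 0, [574, 199, -2], [201, 3]), (278, 0, [572, 204, -3], [205, -1]), (280, 0, [569, 210, -3], [209, -6]), (282, 0, [566, 217, -1], [217, 0])]
279 [(262, 0, [542, 244, 213], [192, 90]), (264, 0, [540, 249, 211], [188, 67]), (266, 0, [537, 255, 215], [188, 53]), (268, 0, [536, 258, 209], [195, 56]), (270, 0, [537, 256, 193], [206, 68]), (272, 0, [547, 235, 127], [223, 96]), (274, 1, [546, 236, 117], [228, 96]), (276,
[... 299 characters left out ...]
0, 0, [528, 258, 204], [200, 62]), (272, 1, [546, 217, 91], [219, 96]), (274, 1, [543, 223, 92], [224, 95]), (276, 1, [541, 227, 89], [227, 88]), (278, 0, [555, 198, -1], [198, -2]), (280, 0, [552, 204, -1], [204, -1]), (282, 0, [550, 209, -2], [208, -4])]
286 [(262, 0, [522, 245, 230], [188, 99]), (264, 0, [526, 237, 200], [191, 94]), (266, 0, [525, 237, 189], [191, 79]), (268, 0, [520, 249, 205], [189, 61]), (270, 1, [546, 189, 46], [191, 52]), (272, 1, [541, 200, 60], [201, 63]), (274, 1, [532, 221, 97], [220, 96]), (276, 1, [530, 226, 97], [224, 91]), (278, 1, [528, 229, 91], [230, 92]), (280, 0, [541, 199, 0], [198, -4]), (282, 0, [538, 206, 1], [204, -3])]
[[279.92871089 273.44147786]]
```

The clip is unmoved and there was no contact force, and the depth puts the visible finger front's lower edge near z ≈ 115. So the shut fingers apparently end higher than the reported TCP. I'll go out and descend lower, where the push works either way.

Emit:
arm_command:
  rows:
    - {"delta_pos":[0,0,-25],"roll":0,"jaw":0}
    - {"delta_pos":[0,0,-40],"roll":0,"jaw":0}
    - {"delta_pos":[0,0,-40],"roll":0,"jaw":0}
    - {"delta_pos":[20,0,-40],"roll":0,"jaw":0}
    - {"delta_pos":[45,0,-40],"roll":0,"jaw":0}
    - {"delta_pos":[62,0,-40],"roll":0,"jaw":0}
    - {"delta_pos":[62,0,-40],"roll":0,"jaw":0}
    - {"delta_pos":[62,0,-40],"roll":0,"jaw":0}
    - {"delta_pos":[62,0,-20],"roll":0,"jaw":0}
    - {"delta_pos":[62,0,5],"roll":0,"jaw":0}
    - {"delta_pos":[62,0,25],"roll":0,"jaw":0}
    - {"delta_pos":[62,0,35],"roll":0,"jaw":0}
    - {"delta_pos":[62,0,35],"roll":0,"jaw":0}
    - {"delta_pos":[62,0,35],"roll":0,"jaw":0}

```text
time_s: 7.17
ee_pos: [551.2, 280.6, 45.5]
ee_rot: [-180.0, 0.0, 90.1]
force: [0.1, 0.2, 0.3]
gripper_width: 0.2
gripper_force: 0.0
```

```bash
python3 - <<'E'
from h import *
s=env.grab_frame("side"); print(proj(s,env.state()["ee_pos"]))
for z in (45,60,80): print(z,proj(s,[[551,281,z],[551,297,z]]).round(1).tolist())
b=cv2.resize(s["img"][250:330,230:310],None,fx=7,fy=7,interpolation=cv2.INTER_CUBIC)
cv2.imwrite("pics/c4.png",b)
E
```

```text
[[270.88106289 296.99319662]]
45 [[271.2, 297.3], [268.8, 302.3]]
60 [[271.1, 295.3], [268.7, 300.4]]
80 [[270.9, 292.7], [268.4, 297.8]]
```

View pics/c4.png

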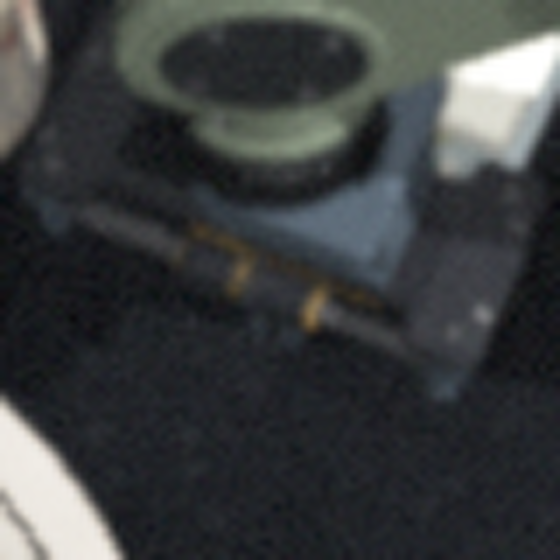

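The crop shows the gripper and the fingertip at about (285,335), close to its projected position. Now pushing at this height.

Emit:
arm_command:
  rows:
    - {"delta_pos":[-8,0,0],"roll":0,"jaw":0}
    - {"delta_pos":[-16,0,0],"roll":0,"jaw":0}
    - {"delta_pos":[-24,0,0],"roll":0,"jaw":0}
    - {"delta_pos":[-32,0,0],"roll":0,"jaw":0}
    - {"delta_pos":[-40,0,0],"roll":0,"jaw":0}
    - {"delta_pos":[-44,0,0],"roll":0,"jaw":0}
    - {"delta_pos":[-48,0,0],"roll":0,"jaw":0}
    - {"delta_pos":[-52,0,0],"roll":0,"jaw":0}
    - {"delta_pos":[-56,0,0],"roll":0,"jaw":0}
    - {"delta_pos":[-60,0,0],"roll":0,"jaw":0}
    - {"delta_pos":[-60,0,0],"roll":0,"jaw":0}

```text
time_s: 8.13
ee_pos: [551.0, 220.2, 45.3]
ee_rot: [-180.0, 0.1, 90.1]
force: [-0.1, 0.1, -0.1]
gripper_width: 0.6
gripper_force: 0.0
```

```bash
python3 clip.py
```

```text
array([550.89467781, 220.58141698,  45.1659556 ])
side [287 270   5   4  15] [[512.0, 199.0, 59.0], [529.0, 201.0, 69.0], [537.0, 245.0, 185.0]]
top [252 222  16  27 215] [[532.0, 89.0, 123.0], [549.0, 102.0, 142.0], [568.0, 116.0, 148.0]]
top [225 225   4  15  23] [[542.0, 185.0, 103.0], [555.0, 192.0, 106.0], [574.0, 197.0, 173.0]]
top [292 227   6  24 127] [[524.0, 1.0, -1.0], [549.0, 11.0, 101.0], [573.0, 17.0, 105.0]]
```

The hook now shows over the lid (y ≈ 192, z ≈ 106), so the clip is nearly shut. I'll push a few mm more until the stop shows in the force.

Emit:
arm_command:
  rows:
    - {"delta_pos":[-2,0,0],"roll":0,"jaw":0}
    - {"delta_pos":[-3,0,0],"roll":0,"jaw":0}
    - {"delta_pos":[-3,0,0],"roll":0,"jaw":0}

```text
time_s: 8.48
ee_pos: [551.0, 218.1, 45.4]
ee_rot: [-180.0, 0.0, 90.1]
force: [0.5, -0.0, 0.1]
gripper_width: 0.3
gripper_force: 0.2
```

Emit:
arm_command:
  rows:
    - {"delta_pos":[-2,0,0],"roll":0,"jaw":0}
    - {"delta_pos":[-3,0,0],"roll":0,"jaw":0}
    - {"delta_pos":[-3,0,0],"roll":0,"jaw":0}

```text
time_s: 8.73
ee_pos: [551.1, 216.7, 45.5]
ee_rot: [-180.0, -0.2, 90.0]
force: [-1.0, 6.2, -1.1]
gripper_width: 0.2
gripper_force: 2.8
```

The 6 N reaction at y = 216.7 matches the predicted shut position, so the clip is at its stop. Next I'll back off and rise over a clear part of the lid, then calibrate the true tip height by touching the lid gently.

Emit:
arm_command:
  rows:
    - {"delta_pos":[8,0,0],"roll":0,"jaw":0}
    - {"delta_pos":[12,0,0],"roll":0,"jaw":0}
    - {"delta_pos":[12,0,-25],"roll":0,"jaw":0}
    - {"delta_pos":[12,0,-60],"roll":0,"jaw":0}
    - {"delta_pos":[12,0,-85],"roll":0,"jaw":0}
    - {"delta_pos":[12,0,-85],"roll":0,"jaw":0}
    - {"delta_pos":[12,0,-85],"roll":0,"jaw":0}
    - {"delta_pos":[-15,0,-85],"roll":0,"jaw":0}
    - {"delta_pos":[-40,0,-85],"roll":0,"jaw":0}
    - {"delta_pos":[-49,0,-85],"roll":0,"jaw":0}
    - {"delta_pos":[-49,0,-85],"roll":0,"jaw":0}
    - {"delta_pos":[-49,0,-85],"roll":0,"jaw":0}

```text
time_s: 9.73
ee_pos: [551.0, 166.2, 129.7]
ee_rot: [-179.9, -0.0, 90.0]
force: [0.3, -0.1, 0.2]
gripper_width: 0.5
gripper_force: 0.0
```

```bash
python3 clip.py
```

```text
array([551.24980309, 167.04127   , 130.04593208])
side [311 211   9   6  39] [[515.0, -62.0, -2.0], [533.0, 8.0, 102.0], [553.0, 42.0, 149.0]]
side [274 257  19  18 210] [[531.0, 191.0, 59.0], [553.0, 198.0, 92.0], [576.0, 200.0, 103.0]]
top [252 222  16  27 215] [[533.0, 89.0, 124.0], [549.0, 102.0, 143.0], [569.0, 116.0, 148.0]]
top [292 227   6  23 128] [[525.0, 0.0, -1.0], [549.0, 11.0, 102.0], [573.0, 17.0, 105.0]]
```

The clip is upright and shut. Now I'll feel downward.

Emit:
arm_command:
  rows:
    - {"delta_pos":[0,0,4],"roll":0,"jaw":0}
    - {"delta_pos":[0,0,8],"roll":0,"jaw":0}
    - {"delta_pos":[0,0,12],"roll":0,"jaw":0}
    - {"delta_pos":[0,0,16],"roll":0,"jaw":0}
    - {"delta_pos":[0,0,20],"roll":0,"jaw":0}
    - {"delta_pos":[0,0,24],"roll":0,"jaw":0}
    - {"delta_pos":[0,0,27],"roll":0,"jaw":0}
    - {"delta_pos":[0,0,27],"roll":0,"jaw":0}

```text
time_s: 10.5
ee_pos: [550.8, 166.1, 102.7]
ee_rot: [-179.9, 0.0, 90.1]
force: [0.5, 0.1, -0.7]
gripper_width: 0.5
gripper_force: 0.0
```

Emit:
arm_command:
  rows:
    - {"delta_pos":[0,0,2],"roll":0,"jaw":0}
    - {"delta_pos":[0,0,4],"roll":0,"jaw":0}
    - {"delta_pos":[0,0,6],"roll":0,"jaw":0}
    - {"delta_pos":[0,0,6],"roll":0,"jaw":0}

```text
time_s: 10.83
ee_pos: [551.1, 166.1, 97.2]
ee_rot: [-180.0, 0.0, 90.1]
force: [0.2, 0.2, -0.3]
gripper_width: 0.7
gripper_force: 0.0
```

Emit:
arm_command:
  rows:
    - {"delta_pos":[0,0,2],"roll":0,"jaw":0}
    - {"delta_pos":[0,0,4],"roll":0,"jaw":0}
    - {"delta_pos":[0,0,5],"roll":0,"jaw":0}
    - {"delta_pos":[0,0,5],"roll":0,"jaw":0}

```text
time_s: 11.17
ee_pos: [551.1, 166.2, 92.3]
ee_rot: [-180.0, 0.0, 90.1]
force: [-0.3, 0.8, -0.0]
gripper_width: 0.7
gripper_force: 0.0
```

Emit:
arm_command:
  rows:
    - {"delta_pos":[0,0,2],"roll":0,"jaw":0}
    - {"delta_pos":[0,0,4],"roll":0,"jaw":0}
    - {"delta_pos":[0,0,6],"roll":0,"jaw":0}
    - {"delta_pos":[0,0,6],"roll":0,"jaw":0}

```text
time_s: 11.5
ee_pos: [551.0, 166.1, 86.0]
ee_rot: [-179.9, 0.0, 90.1]
force: [-0.0, -0.3, 0.2]
gripper_width: 0.3
gripper_force: 0.0
```

Emit:
arm_command:
  rows:
    - {"delta_pos":[0,0,2],"roll":0,"jaw":0}
    - {"delta_pos":[0,0,4],"roll":0,"jaw":0}
    - {"delta_pos":[0,0,5],"roll":0,"jaw":0}
    - {"delta_pos":[0,0,5],"roll":0,"jaw":0}

```text
time_s: 11.83
ee_pos: [551.2, 166.2, 81.2]
ee_rot: [-180.0, 0.0, 90.1]
force: [-0.0, -0.6, 0.6]
gripper_width: 0.1
gripper_force: 0.0
```

Emit:
arm_command:
  rows:
    - {"delta_pos":[0,0,2],"roll":0,"jaw":0}
    - {"delta_pos":[0,0,4],"roll":0,"jaw":0}
    - {"delta_pos":[0,0,5],"roll":0,"jaw":0}
    - {"delta_pos":[0,0,5],"roll":0,"jaw":0}

```text
time_s: 12.17
ee_pos: [551.1, 166.1, 76.2]
ee_rot: [-180.0, 0.0, 90.1]
force: [0.1, 1.0, 0.2]
gripper_width: 0.2
gripper_force: 0.0
```

Emit:
arm_command:
  rows:
    - {"delta_pos":[0,0,2],"roll":0,"jaw":0}
    - {"delta_pos":[0,0,4],"roll":0,"jaw":0}
    - {"delta_pos":[0,0,5],"roll":0,"jaw":0}
    - {"delta_pos":[0,0,5],"roll":0,"jaw":0}

```text
time_s: 12.5
ee_pos: [551.1, 166.1, 71.2]
ee_rot: [-180.0, 0.0, 90.1]
force: [-0.2, 0.4, -1.2]
gripper_width: -0.1
gripper_force: 0.0
```

Emit:
arm_command:
  rows:
    - {"delta_pos":[0,0,2],"roll":0,"jaw":0}
    - {"delta_pos":[0,0,4],"roll":0,"jaw":0}
    - {"delta_pos":[0,0,5],"roll":0,"jaw":0}
    - {"delta_pos":[0,0,5],"roll":0,"jaw":0}

```text
time_s: 12.83
ee_pos: [551.4, 166.2, 66.9]
ee_rot: [180.0, -0.0, 90.1]
force: [-0.9, -0.8, 2.2]
gripper_width: 0.5
gripper_force: 1.4
```

Emit:
arm_command:
  rows:
    - {"delta_pos":[0,0,1],"roll":0,"jaw":0}
    - {"delta_pos":[0,0,2],"roll":0,"jaw":0}
    - {"delta_pos":[0,0,2],"roll":0,"jaw":0}

```text
time_s: 13.08
ee_pos: [551.4, 166.2, 66.8]
ee_rot: [179.9, -0.0, 90.1]
force: [-4.2, -1.7, 13.9]
gripper_width: 0.6
gripper_force: 7.0
```

Contact came at reported z = 66.9 against the lid at 98, so the shut fingertips end 31 mm above the reported TCP. I'll use that offset and work out the orbit: radius 38 about (549.2, 103.7), fixed yaw, 10° per row, following the sink.

```bash
cat > orb.py <<'E'
import sys,numpy as np
a0,n,z0=float(sys.argv[1]),int(sys.argv[2]),float(sys.argv[3])
step=float(sys.argv[4]) if len(sys.argv)>4 else 10
r=np.radians
for k in range(1,n+1):
    a=a0-step*k
    print([round(38*(np.sin(r(a))-np.sin(r(a0))),1),round(38*(np.cos(r(a))-np.cos(r(a0))),1),round(z0*k*step/360,1)],end=", ")
print("end",a)
E
python3 orb.py 75 8 0; python3 orb.py -5 18 8
```

```text
[np.float64(-2.3), np.float64(6.2), 0.0], [np.float64(-5.6), np.float64(12.0), 0.0], [np.float64(-9.8), np.float64(17.0), 0.0], [np.float64(-14.9), np.float64(21.3), 0.0], [np.float64(-20.6), np.float64(24.6), 0.0], [np.float64(-26.9), np.float64(26.9), 0.0], [np.float64(-33.4), np.float64(28.0), 0.0], [np.float64(-40.0), np.float64(28.0), 0.0], end -5.0
[np.float64(-6.5), np.float64(-1.2), 0.2], [np.float64(-12.7), np.float64(-3.4), 0.4], [np.float64(-18.5), np.float64(-6.7), 0.7], [np.float64(-23.6), np.float64(-11.0), 0.9], [np.float64(-27.8), np.float64(-16.1), 1.1], [np.float64(-31.1), np.float64(-21.8), 1.3], [np.float64(-33.4), np.float64(-28.0), 1.6], [np.float64(-34.5), np.float64(-34.5), 1.8], [np.float64(-34.5), np.float64(-41.2), 2.0], [np.float64(-33.4), np.float64(-47.7), 2.2], [np.float64(-31.1), np.float64(-53.9), 2.4], [np.float64(-27.8), np.float64(-59.7), 2.7], [np.float64(-23.6), np.float64(-64.7), 2.9], [np.float64(-18.5), np.float64(-69.0), 3.1], [np.float64(-12.7), np.float64(-72.3), 3.3], [np.float64(-6.5), np.float64(-74.6), 3.6], [np.float64(-0.0), np.float64(-75.7), 3.8], [np.float64(6.6), np.float64(-75.7), 4.0], end -185.0
```

Emit:
arm_command:
  rows:
    - {"delta_pos":[0,0,-15],"roll":0,"jaw":0}
    - {"delta_pos":[0,0,-35],"roll":0,"jaw":0}
    - {"delta_pos":[0,0,-42],"roll":0,"jaw":0}
    - {"delta_pos":[0,0,-42],"roll":0,"jaw":0}
    - {"delta_pos":[-12,4,-42],"roll":0,"jaw":0}
    - {"delta_pos":[-25.8,8,-42],"roll":0,"jaw":0}
    - {"delta_pos":[-25.8,8,-42],"roll":0,"jaw":0}
    - {"delta_pos":[-25.8,8,-42],"roll":0,"jaw":0}

```text
time_s: 13.75
ee_pos: [559.1, 139.0, 105.5]
ee_rot: [-179.9, 0.0, 90.0]
force: [0.0, 0.8, 0.4]
gripper_width: 0.2
gripper_force: 0.0
```

Emit:
arm_command:
  rows:
    - {"delta_pos":[-1.5,6.2,0],"roll":0,"jaw":0}
    - {"delta_pos":[-4.5,12,0],"roll":0,"jaw":0}
    - {"delta_pos":[-9,17,0],"roll":0,"jaw":0}
    - {"delta_pos":[-14,21.3,0],"roll":0,"jaw":0}
    - {"delta_pos":[-20,24.6,0],"roll":0,"jaw":0}
    - {"delta_pos":[-26,27,0],"roll":0,"jaw":0}
    - {"delta_pos":[-32.5,28,0],"roll":0,"jaw":0}
    - {"delta_pos":[-39,28,0],"roll":0,"jaw":0}
    - {"delta_pos":[-39,28,0],"roll":0,"jaw":0}

```text
time_s: 14.5
ee_pos: [587.5, 100.3, 106.6]
ee_rot: [180.0, 0.0, 90.0]
force: [0.4, 1.2, -0.8]
gripper_width: 0.4
gripper_force: 0.3
```

```bash
cat > knob.py <<'E'
from h import *
for n in("side","top"):
    f=env.grab_frame(n); m=green(f); v,u=np.nonzero(m); P=pts(f,np.c_[u,v])
    k=(np.hypot(P[:,0]-549,P[:,1]-104)<46)&(P[:,2]>118)&(P[:,2]<156)
    if k.sum()<20: print(n,k.sum()); continue
    zt=np.percentile(P[k,2],93); k&=P[:,2]>zt-9
    d=P[k][:,:2]-[549.2,103.7]; r=np.hypot(*d.T); o=r>20
    print(n,k.sum(),"ztop",np.percentile(P[k,2],[80,95]).round(1),"wing angs",sorted(np.degrees(np.arctan2(d[o,1],d[o,0])).round().astype(int).tolist()))
print(np.round(env.state()["ee_pos"],1),np.round(env.state()["force"],1))
E
python3 knob.py
```

```text
side 84 ztop [146.2 147.5] wing angs [-51, -44, -39, -37, -33, 130, 131, 132, 133, 135, 135, 135, 136, 136, 137, 137, 140, 142, 142, 144]
top 0
[587.3 100.9 106.7] [0.2 0.2 0.4]
```

The knob follows the push: wings at about -43°/136°, from -23.5°. Continuing the stroke.

Emit:
arm_command:
  rows:
    - {"delta_pos":[-6.5,-1.2,0.2],"roll":0,"jaw":0}
    - {"delta_pos":[-12.7,-3.4,0.4],"roll":0,"jaw":0}
    - {"delta_pos":[-18.5,-6.7,0.7],"roll":0,"jaw":0}
    - {"delta_pos":[-23.6,-11,0.9],"roll":0,"jaw":0}
    - {"delta_pos":[-27.8,-16.1,1.1],"roll":0,"jaw":0}
    - {"delta_pos":[-31.1,-21.8,1.3],"roll":0,"jaw":0}
    - {"delta_pos":[-33.4,-28,1.6],"roll":0,"jaw":0}
    - {"delta_pos":[-34.5,-34.5,1.8],"roll":0,"jaw":0}
    - {"delta_pos":[-34.5,-41.2,2],"roll":0,"jaw":0}
    - {"delta_pos":[-33.4,-47.7,2.2],"roll":0,"jaw":0}
    - {"delta_pos":[-31.1,-53.9,2.4],"roll":0,"jaw":0}
    - {"delta_pos":[-27.8,-59.7,2.7],"roll":0,"jaw":0}
    - {"delta_pos":[-23.6,-64.7,2.9],"roll":0,"jaw":0}
    - {"delta_pos":[-18.5,-69,3.1],"roll":0,"jaw":0}
    - {"delta_pos":[-12.7,-72.3,3.3],"roll":0,"jaw":0}
    - {"delta_pos":[-6.5,-74.6,3.6],"roll":0,"jaw":0}
    - {"delta_pos":[0,-75.7,3.8],"roll":0,"jaw":0}
    - {"delta_pos":[6.6,-75.7,4],"roll":0,"jaw":0}
    - {"delta_pos":[6.6,-75.7,4],"roll":0,"jaw":0}

```text
time_s: 16.18
ee_pos: [511.0, 109.5, 102.3]
ee_rot: [-179.9, -0.1, 90.1]
force: [-1.1, 0.5, 0.7]
gripper_width: 0.3
gripper_force: 0.6
```

```bash
python3 knob.py; python3 orb.py 175 18 8|sed 's/np.float64//g'
```

```text
side 57 ztop [143.3 145.8] wing angs [-47, -44, -44, -43, -43, -40, -39, -38, 130, 130, 130, 132, 132, 136, 136, 136, 137, 137, 137, 138, 139, 143, 145, 145]
top 0
[511.  108.9 102.3] [-2.1  1.7 -0.1]
[(6.5), (1.2), 0.2], [(12.7), (3.4), 0.4], [(18.5), (6.7), 0.7], [(23.6), (11.0), 0.9], [(27.8), (16.1), 1.1], [(31.1), (21.8), 1.3], [(33.4), (28.0), 1.6], [(34.5), (34.5), 1.8], [(34.5), (41.2), 2.0], [(33.4), (47.7), 2.2], [(31.1), (53.9), 2.4], [(27.8), (59.7), 2.7], [(23.6), (64.7), 2.9], [(18.5), (69.0), 3.1], [(12.7), (72.3), 3.3], [(6.5), (74.6), 3.6], [(-0.0), (75.7), 3.8], [(-6.6), (75.7), 4.0], end -5.0
```

Half a turn more is done (wings at -43°/136° again, now swapped). Pushing another 180°.

Emit:
arm_command:
  rows:
    - {"delta_pos":[6.5,1.2,0.2],"roll":0,"jaw":0}
    - {"delta_pos":[12.7,3.4,0.4],"roll":0,"jaw":0}
    - {"delta_pos":[18.5,6.7,0.7],"roll":0,"jaw":0}
    - {"delta_pos":[23.6,11,0.9],"roll":0,"jaw":0}
    - {"delta_pos":[27.8,16.1,1.1],"roll":0,"jaw":0}
    - {"delta_pos":[31.1,21.8,1.3],"roll":0,"jaw":0}
    - {"delta_pos":[33.4,28,1.6],"roll":0,"jaw":0}
    - {"delta_pos":[34.5,34.5,1.8],"roll":0,"jaw":0}
    - {"delta_pos":[34.5,41.2,2],"roll":0,"jaw":0}
    - {"delta_pos":[33.4,47.7,2.2],"roll":0,"jaw":0}
    - {"delta_pos":[31.1,53.9,2.4],"roll":0,"jaw":0}
    - {"delta_pos":[27.8,59.7,2.7],"roll":0,"jaw":0}
    - {"delta_pos":[23.6,64.7,2.9],"roll":0,"jaw":0}
    - {"delta_pos":[18.5,69,3.1],"roll":0,"jaw":0}
    - {"delta_pos":[12.7,72.3,3.3],"roll":0,"jaw":0}
    - {"delta_pos":[6.5,74.6,3.6],"roll":0,"jaw":0}
    - {"delta_pos":[0,75.7,3.8],"roll":0,"jaw":0}
    - {"delta_pos":[-6.6,75.7,4],"roll":0,"jaw":0}
    - {"delta_pos":[-6.6,75.7,4],"roll":0,"jaw":0}

```text
time_s: 17.87
ee_pos: [588.1, 99.9, 98.8]
ee_rot: [179.9, 0.0, 90.0]
force: [0.4, 0.8, -0.7]
gripper_width: 0.8
gripper_force: 0.3
```

```bash
python3 knob.py
```

```text
side 77 ztop [138.3 140.6] wing angs [-54, -43, -38, 131, 131, 132, 133, 134, 134, 136, 136, 137, 137, 140, 143, 147]
top 0
[587.8 100.5  98.8] [ 0.3 -0.2 -0.4]
```

About 380° done, with roughly 100–150° left. Next a shorter stroke, then small steps watching for the stop.

Emit:
arm_command:
  rows:
    - {"delta_pos":[-6.5,-1.2,0.2],"roll":0,"jaw":0}
    - {"delta_pos":[-12.7,-3.4,0.4],"roll":0,"jaw":0}
    - {"delta_pos":[-18.5,-6.7,0.7],"roll":0,"jaw":0}
    - {"delta_pos":[-23.6,-11,0.9],"roll":0,"jaw":0}
    - {"delta_pos":[-27.8,-16.1,1.1],"roll":0,"jaw":0}
    - {"delta_pos":[-31.1,-21.8,1.3],"roll":0,"jaw":0}
    - {"delta_pos":[-33.4,-28,1.6],"roll":0,"jaw":0}
    - {"delta_pos":[-33.4,-28,1.6],"roll":0,"jaw":0}

```text
time_s: 18.63
ee_pos: [558.7, 67.4, 97.2]
ee_rot: [180.0, 0.0, 90.1]
force: [1.0, 0.6, -0.2]
gripper_width: 0.6
gripper_force: 0.8
```

```bash
python3 knob.py; python3 orb.py -75 14 8 5|sed 's/np.float64//g'
```

```text
side 93 ztop [137.5 139.4] wing angs [-115, -114, -113, -111, -111, -109, -108, -106, -106, -105, -104, -104, -103, -102, -102, -101, -100, -99, 62, 62, 66, 67, 69, 70, 70, 72, 73, 74, 74, 75, 77, 77, 77, 80]
top 0
[559.   67.6  97.1] [0.5 0.  0. ]
[(-0.7), (-3.2), 0.1], [(-1.2), (-6.5), 0.2], [(-1.3), (-9.8), 0.3], [(-1.2), (-13.1), 0.4], [(-0.7), (-16.4), 0.6], [(0.0), (-19.7), 0.7], [(1.0), (-22.8), 0.8], [(2.3), (-25.9), 0.9], [(3.8), (-28.8), 1.0], [(5.6), (-31.6), 1.1], [(7.6), (-34.3), 1.2], [(9.8), (-36.7), 1.3], [(12.3), (-38.9), 1.4], [(14.9), (-41.0), 1.6], end -145.0
```

Emit:
arm_command:
  rows:
    - {"delta_pos":[-0.7,-3.2,0.1],"roll":0,"jaw":0}
    - {"delta_pos":[-1.2,-6.5,0.2],"roll":0,"jaw":0}
    - {"delta_pos":[-1.3,-9.8,0.3],"roll":0,"jaw":0}
    - {"delta_pos":[-1.2,-13.1,0.4],"roll":0,"jaw":0}
    - {"delta_pos":[-0.7,-16.4,0.6],"roll":0,"jaw":0}
    - {"delta_pos":[-0.7,-16.4,0.6],"roll":0,"jaw":0}

```text
time_s: 19.23
ee_pos: [541.9, 67.2, 96.2]
ee_rot: [-179.9, 0.0, 90.1]
force: [1.8, -1.6, 0.3]
gripper_width: 0.4
gripper_force: 0.9
```

```bash
python3 knob.py; python3 orb.py -100 8 8 5|sed 's/np.float64//g'
```

```text
side 101 ztop [135.9 137.3] wing angs [-152, -151, -150, -149, -147, -147, -146, -146, -145, -145, -144, -142, -142, -141, -140, -139, -136, -136, -134, -131, 23, 24, 26, 26, 28, 29, 33, 33, 34, 34, 34, 34, 35, 36, 36, 37, 38, 38, 39, 40, 40]
top 0
[542.1  67.2  96.2] [ 0.9 -0.7  0.7]
[(0.7), (-3.2), 0.1], [(1.7), (-6.4), 0.2], [(3.0), (-9.5), 0.3], [(4.5), (-12.4), 0.4], [(6.3), (-15.2), 0.6], [(8.3), (-17.8), 0.7], [(10.6), (-20.3), 0.8], [(13.0), (-22.5), 0.9], end -140.0
```

Emit:
arm_command:
  rows:
    - {"delta_pos":[0.7,-3.2,0.1],"roll":0,"jaw":0}
    - {"delta_pos":[1.7,-6.4,0.2],"roll":0,"jaw":0}
    - {"delta_pos":[3,-9.5,0.3],"roll":0,"jaw":0}
    - {"delta_pos":[3,-9.5,0.3],"roll":0,"jaw":0}

```text
time_s: 19.67
ee_pos: [533.9, 70.6, 96.1]
ee_rot: [179.9, -0.0, 90.1]
force: [1.8, -0.3, -0.2]
gripper_width: 0.6
gripper_force: 0.7
```

Emit:
arm_command:
  rows:
    - {"delta_pos":[1.5,-2.9,0.1],"roll":0,"jaw":0}
    - {"delta_pos":[3.3,-5.7,0.2],"roll":0,"jaw":0}
    - {"delta_pos":[5.3,-8.3,0.3],"roll":0,"jaw":0}
    - {"delta_pos":[5.3,-8.3,0.3],"roll":0,"jaw":0}

```text
time_s: 20.0
ee_pos: [523.8, 75.8, 95.5]
ee_rot: [-179.9, 0.0, 90.1]
force: [0.3, -0.4, 0.3]
gripper_width: 0.4
gripper_force: 0.4
```

```bash
python3 knob.py; python3 orb.py -130 10 8 5|sed 's/np.float64//g'
```

```text
side 92 ztop [136.3 138.2] wing angs [-179, -179, -178, -178, -177, -177, -177, -175, -175, -174, -174, -174, -171, -170, -168, -167, -167, -167, -165, -164, -161, -157, -157, -2, -1, 1, 2, 4, 4, 5, 6, 6, 6, 7, 8, 8, 8, 9, 9, 178]
top 0
[524.1  75.7  95.5] [-0.9 -0.6  0. ]
[(2.2), (-2.4), 0.1], [(4.7), (-4.7), 0.2], [(7.3), (-6.7), 0.3], [(10.1), (-8.5), 0.4], [(13.1), (-10.0), 0.6], [(16.1), (-11.3), 0.7], [(19.3), (-12.3), 0.8], [(22.5), (-13.0), 0.9], [(25.8), (-13.4), 1.0], [(29.1), (-13.6), 1.1], end -180.0
```

Emit:
arm_command:
  rows:
    - {"delta_pos":[2.2,-2.4,0.1],"roll":0,"jaw":0}
    - {"delta_pos":[4.7,-4.7,0.2],"roll":0,"jaw":0}
    - {"delta_pos":[7.3,-6.7,0.3],"roll":0,"jaw":0}
    - {"delta_pos":[7.3,-6.7,0.3],"roll":0,"jaw":0}

```text
time_s: 20.43
ee_pos: [520.1, 81.1, 95.7]
ee_rot: [179.8, 0.2, 90.2]
force: [4.5, -8.0, -1.3]
gripper_width: 0.4
gripper_force: 3.9
```

Emit:
arm_command:
  rows:
    - {"delta_pos":[1.5,-1,0],"roll":0,"jaw":0}
    - {"delta_pos":[1.5,-1,0],"roll":0,"jaw":0}
    - {"delta_pos":[1.5,-1,0],"roll":0,"jaw":0}

```text
time_s: 20.68
ee_pos: [520.1, 81.2, 95.7]
ee_rot: [179.7, 0.3, 90.2]
force: [7.2, -10.7, -2.5]
gripper_width: 0.7
gripper_force: 5.6
```

```bash
python3 knob.py
```

```text
side 95 ztop [135.2 137.4] wing angs [-180, -179, -179, -179, -179, -176, -176, -174, -169, -168, -168, -11, -9, -7, -6, -5, -4, -3, -3, -1, 0, 1, 2, 3, 4, 174, 177, 177, 177, 178, 178, 178]
top 0
[520.1  81.2  95.7] [  6.4 -11.5  -3.2]
```

The stop is hard: force rises without motion after about 515° in total, which matches the height estimate. I'll back away from the wing and lift clear.

Emit:
arm_command:
  rows:
    - {"delta_pos":[-6,-2,0],"roll":0,"jaw":0}
    - {"delta_pos":[-15,-5,0],"roll":0,"jaw":0}
    - {"delta_pos":[-22,-8,0],"roll":0,"jaw":0}
    - {"delta_pos":[-22,-8,-20],"roll":0,"jaw":0}
    - {"delta_pos":[-22,-8,-50],"roll":0,"jaw":0}
    - {"delta_pos":[-22,-8,-80],"roll":0,"jaw":0}
    - {"delta_pos":[-22,-40,-100],"roll":0,"jaw":0}
    - {"delta_pos":[-22,-80,-110],"roll":0,"jaw":0}
    - {"delta_pos":[-22,-120,-110],"roll":0,"jaw":0}
    - {"delta_pos":[-22,-140,-110],"roll":0,"jaw":0}
    - {"delta_pos":[-22,-140,-110],"roll":0,"jaw":0}
    - {"delta_pos":[-22,-140,-110],"roll":0,"jaw":0}

```text
time_s: 21.78
ee_pos: [376.5, 62.1, 205.8]
ee_rot: [179.9, -0.0, 90.1]
force: [0.9, -0.4, 0.6]
gripper_width: 0.9
gripper_force: 0.0
```

```bash
python3 knob.py; python3 clip.py; python3 - <<'E'
from h import *
f=env.grab_frame("side"); cv2.imwrite("pics/end.png",cv2.resize(f["img"][130:300,220:390],None,fx=3.4,fy=3.4,interpolation=cv2.INTER_CUBIC))
E
```

```text
side 94 ztop [135.5 137.4] wing angs [-180, -179, -171, -171, -170, -7, -6, -6, -5, -5, -5, -3, -1, -1, -1, 1, 1, 1, 2, 3, 5, 169, 171, 173, 174, 174, 175, 176, 177, 177, 177, 177]
top 118 ztop [135.4 138.2] wing angs [-180, -180, -180, -179, -176, -176, -175, -175, -175, -175, -11, -9, -8, -8, -7, -7, -6, -4, -3, -3, -3, -3, -2, -2, -2, 2, 2, 2, 3, 3, 3, 4, 171, 172, 173, 175, 176, 176, 176, 179, 179, 179]
[378.2  62.2 205.6] [ 0.5 -0.2 -0.2]
array([378.47985482,  62.14980581, 205.29944049])
side [300 206  20  11  95] [[527.0, -63.0, -3.0], [555.0, 7.0, 101.0], [590.0, 14.0, 105.0]]
side [286 226  23  15 170] [[527.0, 100.0, 113.0], [549.0, 106.0, 129.0], [571.0, 114.0, 136.0]]
side [274 257  19  18 211] [[531.0, 191.0, 58.0], [553.0, 198.0, 91.0], [576.0, 200.0, 104.0]]
top [253 221  15  29 216] [[530.0, 90.0, 111.0], [549.0, 102.0, 130.0], [569.0, 116.0, 136.0]]
top [224 224   6  23 104] [[528.0, 190.0, 99.0], [553.0, 195.0, 103.0], [576.0, 201.0, 106.0]]
top [292 227   6  23 128] [[525.0, 0.0, -1.0], [549.0, 11.0, 102.0], [573.0, 17.0, 105.0]]
```

View pics/end.png

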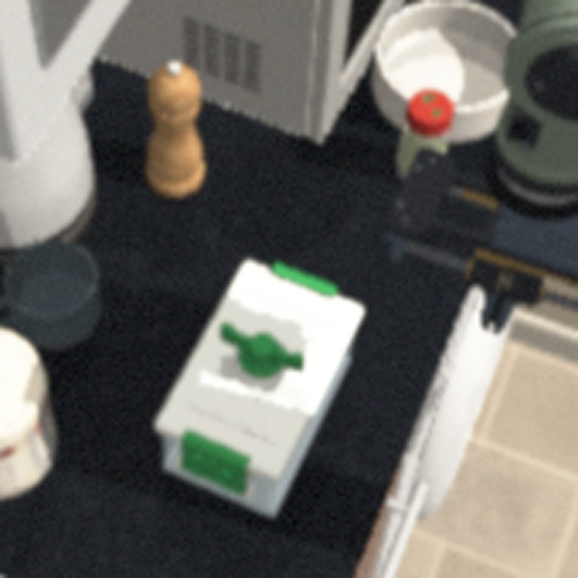

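The final picture shows both clips hooked at (215,460) and (305,278), and the knob down on the lid at (260,350). The top reads about 138 mm, the bystanders are where they were, and the arm is clear.

```bash
python3 -c "
from workcell import env
print(env.job_done())"
```

```text
the job is handed in; nothing more can be done
None
```

The clip is shut and the knob is screwed down to its hard stop (about 515° of pushing), the last pictures show nothing else moved, and the job is handed in; no verdict came back.

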